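# Seat a tray clamp screw, back it off a quarter turn and hold

### The job

Tighten the red-headed thumbscrew of the vial tray clamp (clockwise from above) until it seats, then back it off a quarter turn to leave the tray room to expand, and finish with the red head still gripped between the fingers at that setting, so that a colleague can lock its ring. Leave the blue-headed thumbscrew as it is and do not push the other things on the bench about.

Things in the scene. Friction and masses are not known exactly. Their poses are not given: they have to be found in the camera images.
- red_clamp: bench clamp with an aluminium vial tray, fixed to the bench: white base plate 130 (x) x 110 (y) x 10 mm, tray top at 46 mm, dark steel column at the rear (+x) edge, arm 36 mm wide with its top at 78 mm. Origin: bench level, under the screw axis, centre of the base; x points from front to column, z up. Carries the red-headed thumbscrew
- red_grip (a point): on the vertical axis of the red thumbscrew, 109 mm above the bench, middle of its grip bar. Head: disc 42 mm across, 80 to 86 mm above the bench, and on it an upright bar 42 mm long, 14 mm thick, 86 to 122 mm above the bench, free all round. Frame turns with the screw: x along the bar, away from its white end. The head does not rise or sink
- red_mark (a point): middle of the top edge of the white end of the red screw's grip bar: 21 mm from the axis, 122 mm above the bench
- red_screw (a joint): red screw angle, rad; grows clockwise from above (tightening). Hard stop (seat) at 6.283: bar along the clamp's x axis, white end to the clamp's front (-x). A quarter turn back (4.712) the white end points to the clamp's -y side. Friction about 0.06 N m; it stays where left; driven slightly past the seat it slips in the fingers. Starts 2.0 to 3.6 rad short of the seat
- blue_clamp: bench clamp with an aluminium vial tray, fixed to the bench: white base plate 130 (x) x 110 (y) x 10 mm, tray top at 46 mm, dark steel column at the rear (+x) edge, arm 36 mm wide with its top at 78 mm. Origin: bench level, under the screw axis, centre of the base; x points from front to column, z up. Carries the blue-headed thumbscrew; same otherwise. The two may swap sides
- blue_mark (a point): middle of the top edge of the white end of the blue screw's grip bar (same head, in blue), 21 mm from its axis, 122 mm above the bench
- vial_a: clear glass vial with blue cap, 22 mm across, 46 mm tall, standing near the middle of the bench; origin at the centre of its underside
- vial_b: second such vial, farther from the robot
- wrench: loose steel wrench lying at the left; origin under its middle
- solvent: amber glass bottle, 70 mm across, 140 mm tall, at the right; origin at the centre of its underside
- septa_tin: round aluminium tin, 67 mm across, 30 mm high, at the right; origin at the centre of its underside
- mouse: black computer mouse, 100 x 58 x 33 mm, at the left near the robot; origin at the centre of its underside

How it is judged:
On the way:
1. the red thumbscrew is seated: turned clockwise to within 6 degrees of its stop (value of joint red_screw above 6.18 rad), for 0.2 s.
At the end, for the whole second after the job is handed in: Red screw 90 degrees (within 15) back from its seat, at rest, its head gripped between the fingers (over 2 N, grasp point within 22 mm of the middle of its bar); the blue screw as it was (mark within 6 mm), the loose things within 30 mm of where they stood (value of joint red_screw between 4.452 and 4.972 rad and velocity of joint red_screw between -0.05 and 0.05 rad/s and contact force between the fingers and red_clamp above 2 N and distance between the grasp point and red_grip below 0.022 m and distance of blue_mark from where it was at the start of the episode below 0.006 m and distance of each of vial_a, vial_b, wrench, solvent, septa_tin, mouse from where it was at the start of the episode below 0.03 m); the arm keeps its last pose, push and grip.
It fails at once if the blue thumbscrew is turned (distance of blue_mark from where it was at the start of the episode above 0.006 m).
It fails at once if a loose thing on the bench is pushed more than 30 mm (distance of any of vial_a, vial_b, wrench, solvent, septa_tin, mouse from where it was at the start of the episode above 0.03 m).
It also fails if it takes over 64 s, if anything falls off the work surface, if the arm or the gripper's body presses on something with over 40 N, if the wrist force passes 120 N, or if a joint passes its speed limit or range.

### The arm

A 6-joint arm with a two-finger parallel gripper is mounted at the origin on the work surface. World frame = base frame: x ahead of the robot, y to its left, z up, the work surface at z = 0. Lengths are in m, angles in rad, forces in N, time in s.
With the tool pointing down it reaches from about 0.35 to 0.775 m from the base axis. Payload 5.5 kg.
Tool frame: the origin (TCP) lies at the very end of the fingers, on their centre line; the grasp point (between the pads) lies 19 mm behind it; z points along the fingers, y is the line along which they close (so a half turn about z gives the same grasp; the last joint's range is limited). The gripper opens to 85 mm and grips with 20 to 120 N. Pads are 22 mm wide; open, the fingers measure 114 mm over their backs; the gripper's body (76 mm by 85 mm) begins 54 mm behind the grasp point. The pads swing forward as they close: fully open they stand 13 mm farther back than shut.
Start: joints at [1.002, 0.313, 0.046, 1.304, 0, 1.431], TCP at [0.239, 0.523, 0.231] pointing down, gripper open.
Joint ranges: [-2.76, 2.76], [-0.86, 1.69], [-1.03, 1.26], [-2.2, 2.34], [-1.47, 1.5], [-3.14, 3.14]. Speed limits (rad/s): [2.57, 2.57, 3.14, 3.14, 3.14, 3.14].

### API

Orientations are given as a unit quaternion [w, x, y, z].
In Python, from workcell import get_state, read_camera, calibration, hand_in gives the robot as it stands.
- The arm moves only by the tool drive_tool, never from a script. Its argument "deltas" is a list that holds one entry, the list of rows, each a list of 7 numbers: the closure in counts, from 0 (fully open) to 255 (shut), then the shift along the tool's x, y, z in m, then the turn, a rotation vector about the tool's x, y, z in degrees. A call has 1 to 12 rows; each row is the pose to reach, as a shift and turn from the pose commanded when the call began, along the tool's axes at that moment; what a row does not reach only later rows make up. A row lasts 1/8 s, in which the tool goes at most 62.5 mm and 10.7 degrees, less where a joint would pass 70% of its speed; a pose out of reach is approached as far as the arm can. A call with a gripper value outside its range is refused whole. The fingers move at their own pace and stop on an object; "newtons" is the grip in N (left out, the last holds). Time passes only in rows, so rows that repeat a pose let the fingers close. It gives the time, the measured TCP pose, the force, the opening and the grip force at its end, in the units of the state.
- get_state(): the state, without advancing time (a new reading comes with each control period).
- read_camera(name): name is "scene" or "side" or "wrist"; returns (picture, depth): 480x640x3 uint8, red, green, blue; 480x640 float32, m along the optical axis (not along the pixel's ray), 0 where there is no reading.
- calibration(name): a dict with "mtx" (3x3 intrinsics, pixels), "world_from_camera" (4x4, takes a point from camera to world coordinates). Camera axes: x right, y up, looking along -z (the intrinsics and any distortion apply to the point x, -y, -z); pixel columns grow to the right and rows downward; lengths in m; the calibration is good to about 2 mm. A picture is of the moment at which its call begins: read the wrist's pose just before it. calibration takes no time and is no camera call; for the wrist camera it gives the pose at the moment of the call.
- hand_in(): hands the job in; it is judged then, once.
The state is a dict: "clock": time; "joint_pos": joint angles; "qvel": joint speeds; "tau": joint torques, N m; "tcp_pos": TCP position; "orientation": TCP orientation; "wrist_force": force on the tool from outside, world axes, zero at the start; "ft_torque": the same for the moment, N m; "finger_gap": finger opening in m; "grip_force": force on a finger pad.
Only numpy, scipy, OpenCV 4.12 (cv2) and the standard library are available. Lean on these libraries where they do the work, as an engineer would, in place of code of your own. Each camera call takes 0.05 s, during which the arm holds its last target. There are 200 camera calls.

## Working session

There is one attempt and no reset: what is moved stays moved. The work goes in short steps, Python scripts to look and compute and a tool call to move; the robot and the scene stay as the last step left them, time stands still between calls to the robot, and variables do not carry over. Pictures are saved under pics/ and viewed, at most 10 in all, crops included, and the job is handed in when it is done.

Besides the shell and the picture viewer there is one more tool, called after ">>>" as name(argument=value, ...) on one line, values as JSON. drive_tool: Moves the arm, as the interface text tells. Its arguments: {"type":"object","properties":{"deltas":{"type":"array","items":{"type":"array","items":{"type":"array","items":{"type":"number"}}}},"newtons":{"type":"number"}},"required":["deltas"]}

```bash
mkdir -p pics; cat > h.py <<'E'
import numpy as np, cv2
from workcell import *
def grab(n,save=None):
    c=calibration(n); p,d=read_camera(n)
    if save: cv2.imwrite('pics/'+save,p[:,:,::-1])
    return p,d,c
def cloud(d,c):
    v,u=np.mgrid[0:480,0:640]; K=c['mtx']
    x=(u-K[0][2])/K[0][0]*d; y=(v-K[1][2])/K[1][1]*d
    P=np.stack([x,-y,-d,np.ones_like(d)],-1)
    return (P@np.array(c['world_from_camera']).T)[...,:3]
E
python3 - <<'E'
from h import *
s=get_state();print(s)
for n in('scene','side'):
    p,d,c=grab(n,n+'0.png'); W=cloud(d,c); np.savez(n+'0.npz',p=p,d=d,W=W)
    print(n,np.array(c['world_from_camera']).round(3).tolist())
    h=cv2.cvtColor(p,cv2.COLOR_RGB2HSV)
    for nm,m in(('red',((h[...,0]<8)|(h[...,0]>172))),('blue',abs(h[...,0].astype(int)-112)<14)):
        m=m&(h[...,1]>130)&(h[...,2]>50)&(d>0)&(W[...,2]>.075)&(W[...,2]<.13)
        v,u=np.nonzero(m)
        if len(v): print(nm,len(v),u.min(),u.max(),v.min(),v.max(),np.median(W[m],0).round(4),W[m].min(0).round(3),W[m].max(0).round(3))
E
```

```text
{'clock': 0.0, 'joint_pos': array([ 1.00238543e+00,  3.13967170e-01,  4.49671888e-02,  1.30360889e+00,
       -3.83205233e-06,  1.43118732e+00]), 'qvel': array([-0.00027671,  0.00073454, -0.00010275, -0.00081662,  0.00046781,
        0.00223603]), 'tau': array([-1.55222642e-03, -4.80629075e+01,  2.98530936e+01,  1.95634807e-02,
       -1.86941038e-04, -2.16166762e-05]), 'tcp_pos': array([0.23880578, 0.52249229, 0.23042297]), 'orientation': array([-3.12372119e-04,  2.12762039e-01,  9.77103625e-01, -8.50736748e-04]), 'wrist_force': array([ 0.12354844, -0.02408217, -0.50758457]), 'ft_torque': array([-0.04311585, -0.00819726, -0.04559476]), 'grip_force': 0.0, 'finger_gap': 0.08516742965520945}
scene [[-0.836, -0.467, 0.289, 0.758], [0.549, -0.697, 0.462, 0.454], [-0.014, 0.545, 0.838, 0.927], [0.0, 0.0, 0.0, 1.0]]
red 2090 98 233 63 225 [ 0.6051 -0.6175  0.1195] [ 0.523 -0.714  0.075] [ 0.681 -0.134  0.127]
blue 314 284 305 320 341 [0.6088 0.1559 0.0883] [0.587 0.131 0.079] [0.627 0.17  0.125]
side [[0.999, 0.036, -0.032, 0.405], [-0.048, 0.736, -0.675, -0.737], [-0.001, 0.676, 0.737, 0.918], [0.0, 0.0, 0.0, 1.0]]
red 152 397 412 294 320 [ 0.5822 -0.1603  0.0869] [ 0.571 -0.178  0.08 ] [ 0.596 -0.142  0.125]
blue 155 389 401 186 208 [0.6129 0.1434 0.0904] [0.595 0.124 0.08 ] [0.626 0.158 0.124]
```

View pics/scene0.png

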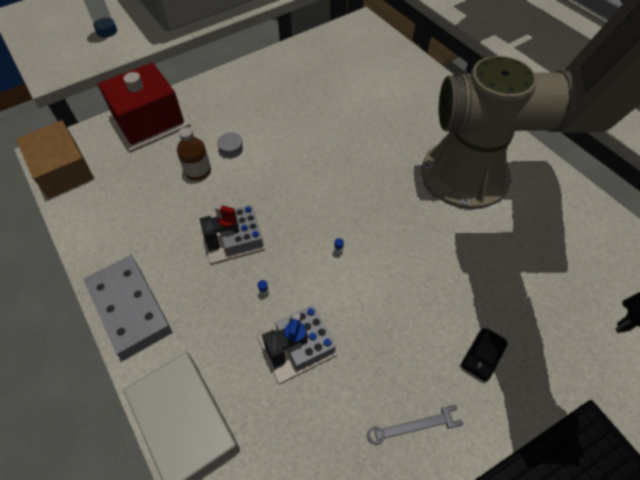

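View pics/side0.png

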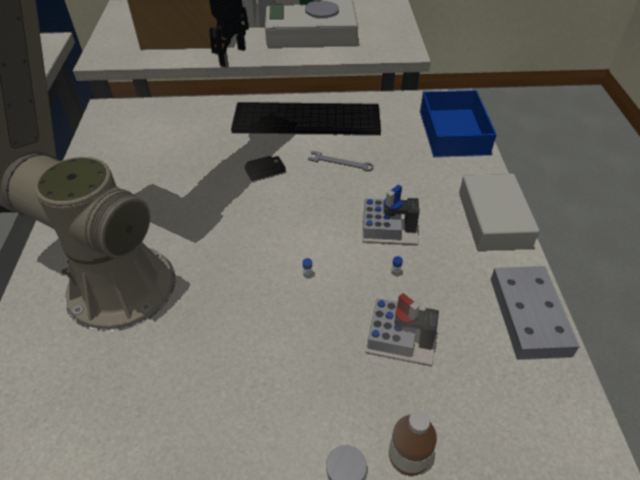

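The scene picture shows the red clamp at about (230,230), nearer the robot's right. The blue clamp is at (298,340), the vials at (339,244) and (263,287), and the bottle at (193,155). The side picture agrees: red head at (405,305), blue head at (395,197). Next I'll work out the red clamp's pose from the depth cloud.

```bash
python3 - <<'E'
from h import *
ims=[]
for n,(u0,v0) in(('scene',(190,190)),('side',(355,280))):
    z=np.load(n+'0.npz');p,W=z['p'],z['W']
    ims.append(cv2.resize(p[v0:v0+90,u0:u0+95,::-1],None,fx=4.2,fy=4.2,interpolation=cv2.INTER_CUBIC))
    near=(abs(W[...,0]-.6)<.13)&(abs(W[...,1]+.16)<.12)
    for lo,hi,nm in((.004,.016,'base'),(.041,.05,'tray'),(.07,.08,'arm'),(.1,.13,'bar')):
        m=near&(W[...,2]>lo)&(W[...,2]<hi)
        if m.sum()>5:
            r=cv2.minAreaRect((W[m][:,:2]*1000).astype(np.float32)); print(n,nm,m.sum(),np.round(r[0],1),np.round(r[1],1),round(r[2],1),'med',W[m].mean(0).round(4))
    h=cv2.cvtColor(p,cv2.COLOR_RGB2HSV).astype(int)
    m=near&((h[...,0]<8)|(h[...,0]>172))&(h[...,1]>130)&(W[...,2]>.078)&(W[...,2]<.13)
    print(np.c_[np.argwhere(m)[:,::-1],W[m]*1000].round(0).astype(int)[::6].tolist())
cv2.imwrite('pics/c0.png',np.hstack(ims))
E
```

```text
scene base 569 [ 600.1 -163.6] [251.1 237. ] 3.1 med [ 0.6204 -0.1265  0.0093]
scene tray 967 [ 589.2 -154.2] [102.3 122.1] 73.8 med [ 0.5717 -0.137   0.0458]
scene arm 380 [ 610.4 -161.4] [49.6 79.5] 76.1 med [ 0.6249 -0.1596  0.0766]
scene bar 203 [ 590.9 -154.5] [16.2 41.7] 40.7 med [ 0.592  -0.152   0.1158]
[[222, 206, 592, -164, 120], [224, 207, 590, -159, 120], [222, 208, 595, -159, 120], [228, 208, 584, -151, 121], [222, 209, 596, -154, 123], [228, 209, 586, -147, 122], [221, 210, 599, -154, 122], [227, 210, 588, -147, 121], [233, 210, 578, -141, 121], [225, 211, 593, -149, 118], [231, 211, 583, -140, 121], [224, 212, 595, -150, 116], [230, 212, 586, -138, 123], [223, 213, 597, -153, 110], [229, 213, 588, -141, 117], [222, 214, 599, -157, 103], [228, 214, 590, -142, 113], [234, 214, 579, -138, 110], [227, 215, 592, -145, 109], [233, 215, 581, -137, 110], [226, 216, 594, -147, 104], [232, 216, 585, -136, 110], [225, 217, 596, -150, 98], [231, 217, 586, -140, 102], [224, 218, 598, -154, 91], [230, 218, 588, -141, 98], [218, 219, 609, -162, 87], [224, 219, 598, -155, 86], [231, 2
[... 775 characters left out ...]
81, -142, 120], [400, 296, 576, -147, 121], [406, 296, 587, -148, 121], [405, 297, 585, -149, 120], [403, 298, 580, -154, 124], [401, 299, 577, -154, 121], [407, 299, 588, -155, 121], [406, 300, 586, -156, 120], [406, 301, 585, -160, 122], [412, 301, 596, -159, 120], [411, 302, 594, -163, 122], [397, 309, 573, -152, 86], [400, 310, 579, -154, 86], [402, 311, 582, -157, 86], [402, 312, 582, -159, 86], [402, 313, 582, -159, 83], [400, 314, 577, -163, 85], [398, 315, 573, -165, 85], [404, 315, 584, -166, 86], [401, 316, 579, -167, 85], [399, 317, 574, -170, 86], [405, 317, 586, -169, 84], [403, 318, 582, -173, 86], [402, 319, 580, -173, 84], [408, 319, 591, -174, 84], [408, 320, 591, -177, 85]]
```

View pics/c0.png

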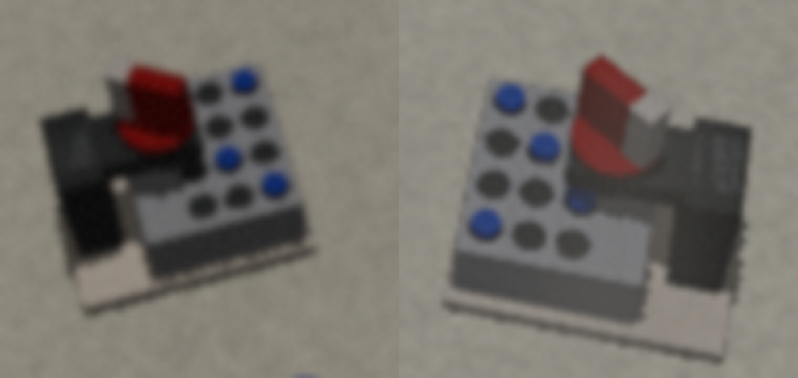

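The axis is at about (0.5905, -0.157) and clamp x points about -16° in world. The bar's white end is at about -50°, which leaves about 146° to go and fits the given range of 2.0 to 3.6 rad. I'll grasp with tool y at 220°, so the last joint runs from about -152° to -6°. First I hover over the clamp at the present height.

>>> drive_tool(deltas=[[[0,-0.046,-0.036,0,0,0,-10.5],[0,-0.092,-0.072,0,0,0,-21],[0,-0.14,-0.11,0,0,0,-31.5],[0,-0.186,-0.146,0,0,0,-42],[0,-0.232,-0.182,0,0,0,-52.5],[0,-0.28,-0.22,0,0,0,-63],[0,-0.326,-0.256,0,0,0,-73.5],[0,-0.372,-0.292,0,0,0,-84],[0,-0.42,-0.33,0,0,0,-94.5],[0,-0.466,-0.366,0,0,0,-105],[0,-0.512,-0.402,0,0,0,-115.5],[0,-0.56,-0.44,0,0,0,-126]]])

```text
clock: 1.6
tcp_pos: [0.5462, -0.0729, 0.2311]
orientation: [-0.0, 0.717, -0.697, -0.0]
wrist_force: [1.5, 1.0, 0.9]
finger_gap: 0.0856
grip_force: 0.0
```

```bash
cat >> h.py <<'E'
from scipy.spatial.transform import Rotation as R
def pose():
    s=get_state(); q=s['orientation']; r=R.from_quat([q[1],q[2],q[3],q[0]])
    return s,r.as_matrix()
def to(target,yaw_y):
    "shift in tool axes and turn about tool z (deg) to reach target with tool y at yaw_y"
    s,M=pose(); d=np.array(target)-s['tcp_pos']
    yw=np.degrees(np.arctan2(M[1,1],M[0,1]))
    print('tcp',s['tcp_pos'].round(4),'yaw_y',yw.round(2),'zaxis',M[:,2].round(3),'j',s['joint_pos'].round(3),'t',round(s['clock'],2))
    print('shift',(M.T@d).round(4),'turn',round(-((yaw_y-yw+180)%360-180),2))
E
python3 - <<'E'
from h import *
to([.5905,-.157,.23],220)
p,d,c=grab('wrist','w0.png'); W=cloud(d,c); np.savez('w0.npz',p=p,d=d,W=W); print(np.array(c['world_from_camera']).round(3).tolist())
E
```

```text
tcp [ 0.5462 -0.0729  0.2311] yaw_y -178.45 zaxis [-0.  0. -1.] j [-0.279  0.267 -0.018  1.287  0.    -1.877] t 1.6
shift [ 0.0853 -0.042   0.001 ] turn -38.45
[[-1.0, 0.026, 0.008, 0.549], [-0.027, -0.948, -0.316, -0.153], [-0.001, -0.316, 0.949, 0.373], [0.0, 0.0, 0.0, 1.0]]
```

View pics/w0.png

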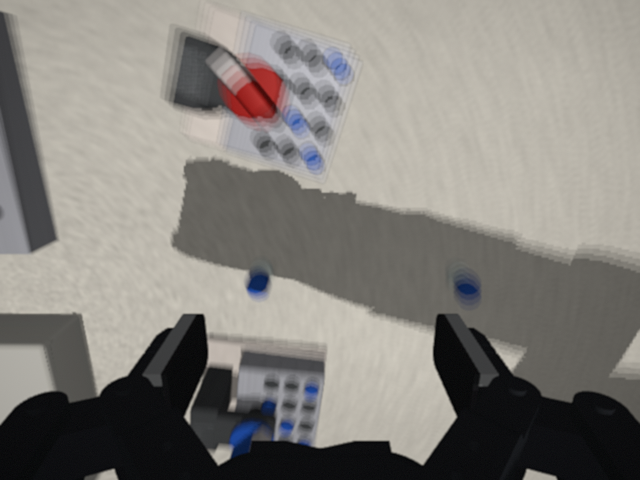

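The wrist picture is blurred because the arm was still settling. It shows the red head at (250,92) with its white end up-left at (222,68), and the vials at (258,280) and (467,288). I'll let the arm settle with a short turn, then measure again.

>>> drive_tool(deltas=[[[0,0.01,-0.01,0,0,0,-10],[0,0.02,-0.02,0,0,0,-20],[0,0.02,-0.03,0,0,0,-30],[0,0.02,-0.04,0,0,0,-38.5],[0,0.02,-0.04,0,0,0,-38.5],[0,0.02,-0.04,0,0,0,-38.5],[0,0.02,-0.04,0,0,0,-38.5],[0,0.02,-0.04,0,0,0,-38.5]]])

```text
clock: 2.65
tcp_pos: [0.586, -0.0903, 0.2315]
orientation: [-0.0, 0.905, -0.425, 0.0]
wrist_force: [-0.7, 0.4, 0.5]
finger_gap: 0.0857
grip_force: 0.0
```

```bash
cat > meas.py <<'E'
from h import *
import sys
p,d,c=grab('wrist',sys.argv[1]); W=cloud(d,c)
h=cv2.cvtColor(p,cv2.COLOR_RGB2HSV).astype(int)
near=(abs(W[...,0]-.5905)<.1)&(abs(W[...,1]+.157)<.1)&(d>0)
red=near&((h[...,0]<8)|(h[...,0]>172))&(h[...,1]>130)
for nm,m in(('tray',near&(abs(W[...,2]-.046)<.004)),('arm',near&(abs(W[...,2]-.078)<.0035)&~red),('bartop',near&(abs(W[...,2]-.122)<.004)),('disc',red&(abs(W[...,2]-.086)<.003)),
  ('whitetop',near&(abs(W[...,2]-.122)<.004)&(h[...,1]<60))):
    if m.sum()>5:
        r=cv2.minAreaRect((W[m][:,:2]*1000).astype(np.float32)); print(nm,m.sum(),np.round(r[0],1),np.round(r[1],1),round(r[2],1),'mean',(W[m].mean(0)*1000).round(1))
E
python3 - <<'E'
from h import *
to([.5905,-.157,.094],220)
E
python3 meas.py w1.png
```

```text
tcp [ 0.586  -0.0903  0.2315] yaw_y -140.34 zaxis [ 0.  0. -1.] j [-0.288  0.348  0.096  1.318  0.    -2.551] t 2.65
shift [0.0542 0.0391 0.1375] turn -0.34
tray 8639 [ 570.5 -150.9] [100.2  86.3] 74.1 mean [ 568.1 -151.3   45.6]
arm 3964 [ 609.2 -161.9] [50.1 79.8] 74.0 mean [ 628.5 -167.6   77.4]
bartop 1482 [ 589.8 -156.3] [14.4 41.9] 39.6 mean [ 590.9 -157.   121.2]
disc 1054 [ 589.4 -155. ] [40.8 36.5] 25.9 mean [ 594.1 -153.2   85.4]
whitetop 494 [ 590.  -156.3] [14.2 41.7] 39.7 mean [ 599.  -167.   121.3]
```

View pics/w1.png

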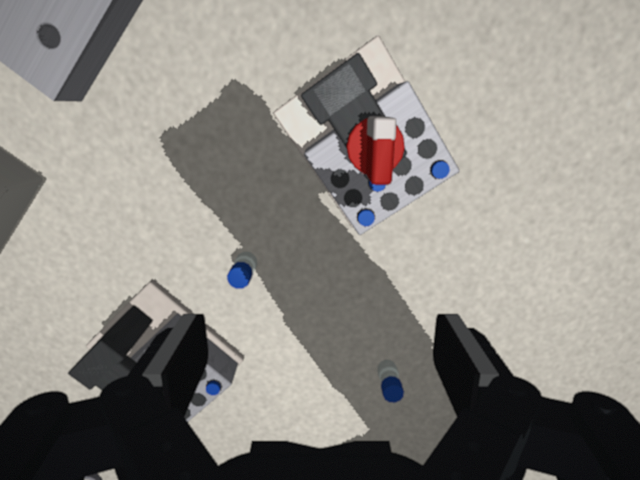

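The settled view shows the red bar at (381,150) with its white end at (381,126), upright between the fingers as intended. The bar centre measures (0.590, -0.1565), its height 121 mm, its size 14 x 42 mm and its angle -50.3°. The clamp is at -16.0°, so the seat is 145.7° clockwise from here. Now I go over it, down, and close gently.

>>> drive_tool(deltas=[[[0,0.027,0.02,0,0,0,0],[0,0.0535,0.039,0,0,0,0],[0,0.0535,0.039,0,0,0,0],[0,0.0535,0.039,0.04,0,0,0],[0,0.0535,0.039,0.08,0,0,0],[0,0.0535,0.039,0.11,0,0,0],[0,0.0535,0.039,0.13,0,0,0],[0,0.0535,0.039,0.1375,0,0,0],[0,0.0535,0.039,0.1375,0,0,0],[0,0.0535,0.039,0.1375,0,0,0]]], newtons=40)

```text
clock: 3.95
tcp_pos: [0.5912, -0.1565, 0.095]
orientation: [-0.0, 0.905, -0.425, 0.001]
wrist_force: [0.6, 0.1, 0.6]
finger_gap: 0.0854
grip_force: 0.0
```

```bash
python3 - <<'E'
from h import *
to([.590,-.1565,.094],219.7)
E
```

```text
tcp [ 0.5912 -0.1565  0.095 ] yaw_y -140.29 zaxis [ 0.002 -0.001 -1.   ] j [-0.39   0.451 -0.092  1.026  0.    -2.654] t 3.95
shift [-0.0008  0.0009  0.001 ] turn 0.01
```

>>> drive_tool(deltas=[[[80,-0.001,0.001,0.001,0,0,0],[160,-0.001,0.001,0.001,0,0,0],[255,-0.001,0.001,0.001,0,0,0],[255,-0.001,0.001,0.001,0,0,0],[255,-0.001,0.001,0.001,0,0,0],[255,-0.001,0.001,0.001,0,0,0],[255,-0.001,0.001,0.001,0,0,0],[255,-0.001,0.001,0.001,0,0,0]]], newtons=40)

```text
clock: 4.95
tcp_pos: [0.5892, -0.1563, 0.093]
orientation: [-0.0, 0.905, -0.425, 0.0]
wrist_force: [0.2, 1.5, 2.5]
finger_gap: 0.0136
grip_force: 43.2
```

The fingers hold the bar: gap 13.6 mm, grip 43 N, little side force. Turning clockwise.

>>> drive_tool(deltas=[[[255,0,0,0,0,0,4],[255,0,0,0,0,0,12],[255,0,0,0,0,0,20],[255,0,0,0,0,0,28],[255,0,0,0,0,0,36],[255,0,0,0,0,0,44],[255,0,0,0,0,0,52],[255,0,0,0,0,0,60],[255,0,0,0,0,0,68],[255,0,0,0,0,0,76],[255,0,0,0,0,0,80],[255,0,0,0,0,0,80]]])

```text
clock: 6.45
tcp_pos: [0.5907, -0.1563, 0.0931]
orientation: [0.002, -0.421, 0.907, -0.001]
wrist_force: [5.5, 2.0, -0.2]
finger_gap: 0.0137
grip_force: 42.8
```

```bash
python3 - <<'E'
from h import *
to([.590,-.1565,.094],74); s=get_state(); print(s['wrist_force'].round(1),s['ft_torque'].round(2))
E
python3 meas.py w2.png
```

```text
tcp [ 0.5907 -0.1563  0.0931] yaw_y 139.75 zaxis [ 0.003  0.    -1.   ] j [-3.910e-01  4.510e-01 -9.800e-02  1.019e+00  1.000e-03 -1.259e+00] t 6.45
shift [ 0.0006  0.0004 -0.0009] turn 65.75
[ 5.5  2.  -0.2] [ 0.39 -1.05 -0.03]
tray 21107 [ 587.9 -155.6] [100.2 121.4] 74.1 mean [ 560.7 -160.9   45.7]
arm 6186 [ 608.1 -165.6] [42.3 79.8] 74.0 mean [ 623.5 -173.7   77.4]
bartop 5273 [ 589.3 -156.7] [37.8 37.3] 6.6 mean [ 587.6 -159.1  121.4]
disc 1667 [ 583.9 -163.6] [23.1 41.4] 49.7 mean [ 583.9 -163.3   85.3]
whitetop 2572 [ 589.3 -156.7] [37.8 37.3] 6.6 mean [ 582.  -165.7  121.5]
```

On track: the screw follows and the torque is small. 66° remain to the seat, so I go about 3° past it and hold.

>>> drive_tool(deltas=[[[255,0,0,0,0,0,4],[255,0,0,0,0,0,12],[255,0,0,0,0,0,20],[255,0,0,0,0,0,28],[255,0,0,0,0,0,36],[255,0,0,0,0,0,44],[255,0,0,0,0,0,52],[255,0,0,0,0,0,58],[255,0,0,0,0,0,63],[255,0,0,0,0,0,67],[255,0,0,0,0,0,69],[255,0,0,0,0,0,69]]])

```text
clock: 8.0
tcp_pos: [0.5905, -0.1573, 0.0932]
orientation: [0.002, 0.166, 0.986, -0.001]
wrist_force: [4.8, -3.0, -0.8]
finger_gap: 0.0134
grip_force: 64.2
```

>>> drive_tool(deltas=[[[255,0,0,0,0,0,0],[255,0,0,0,0,0,0],[255,0,0,0,0,0,0]]])

```text
clock: 8.38
tcp_pos: [0.5906, -0.1573, 0.0932]
orientation: [0.002, 0.166, 0.986, -0.001]
wrist_force: [5.2, -2.0, -0.1]
finger_gap: 0.0134
grip_force: 64.2
```

```bash
cat > st.py <<'E'
from h import *
to([.590,-.1565,.094],74); s=get_state(); print(s['wrist_force'].round(1),s['ft_torque'].round(2),s['grip_force'],s['finger_gap'])
E
python3 st.py; python3 meas.py w3.png
```

```text
tcp [ 0.5906 -0.1573  0.0932] yaw_y 70.87 zaxis [ 0.003 -0.002 -1.   ] j [-3.910e-01  4.510e-01 -9.700e-02  1.019e+00 -1.000e-03 -5.700e-02] t 8.38
shift [ 0.0008  0.0006 -0.0008] turn -3.13
[ 5.2 -2.  -0.1] [-0.42 -0.94  0.92] 64.18362263124436 0.013402525649743056
tray 24571 [ 571.1 -150.9] [100.2  86.2] 74.1 mean [ 563.5 -148.3   45.7]
arm 916 [ 609.3 -162.6] [35.5 81.1] 72.8 mean [ 585.3 -155.9   76.7]
bartop 5218 [ 589.5 -156.2] [37.9 36.7] 27.5 mean [ 586.5 -155.1  121.4]
disc 1602 [ 580.8 -153.1] [40.5 22.7] 71.3 mean [ 581.4 -152.4   85.3]
whitetop 2559 [ 588.4 -155. ] [37.2 33.7] 27.5 mean [ 577.9 -152.5  121.5]
```

View pics/w3.png

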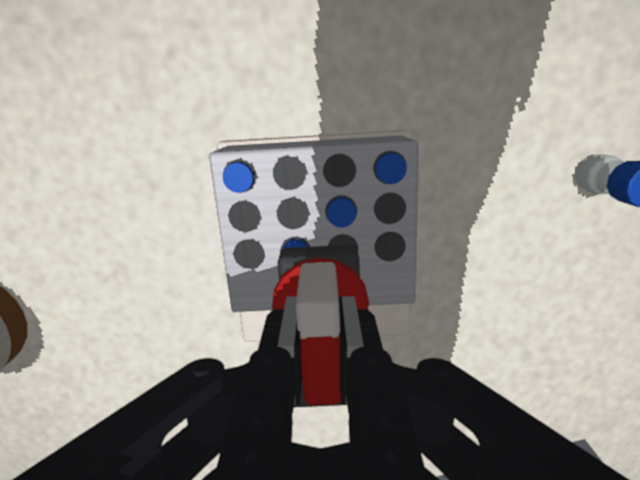

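The picture shows the white end at (319,290), pointing to the clamp's front. The axial torque of 0.92 N m confirms the screw sits on the stop. Backing off a quarter turn, counterclockwise.

>>> drive_tool(deltas=[[[255,0,0,0,0,0,-4],[255,0,0,0,0,0,-13],[255,0,0,0,0,0,-22],[255,0,0,0,0,0,-31],[255,0,0,0,0,0,-40],[255,0,0,0,0,0,-49],[255,0,0,0,0,0,-58],[255,0,0,0,0,0,-67],[255,0,0,0,0,0,-76],[255,0,0,0,0,0,-84],[255,0,0,0,0,0,-90],[255,0,0,0,0,0,-92]]])

```text
clock: 9.93
tcp_pos: [0.59, -0.1567, 0.0931]
orientation: [0.001, -0.593, 0.805, -0.001]
wrist_force: [5.5, -0.7, -0.7]
finger_gap: 0.0133
grip_force: 42.9
```

>>> drive_tool(deltas=[[[255,0,0,0,0,0,0],[255,0,0,0,0,0,0],[255,0,0,0,0,0,0],[255,0,0,0,0,0,0]]])

```text
clock: 10.42
tcp_pos: [0.59, -0.1567, 0.0931]
orientation: [0.001, -0.592, 0.806, -0.001]
wrist_force: [5.1, -0.3, -0.8]
finger_gap: 0.0134
grip_force: 43.2
```

```bash
python3 st.py; python3 meas.py w4.png; python3 - <<'E'
from h import *
ims=[]
for n,(u0,v0) in(('scene',(190,190)),('side',(355,280))):
    p,d,c=grab(n); ims.append(cv2.resize(p[v0:v0+90,u0:u0+95,::-1],None,fx=3.3,fy=3.3))
w=cv2.imread('pics/w4.png'); a=np.hstack(ims); a=np.vstack([a,cv2.resize(w[130:430,:],(a.shape[1],290))])
cv2.imwrite('pics/f.png',a)
# motion of loose things: compare with first pictures
for n in('scene','side'):
    z=np.load(n+'0.npz'); p,d,c=grab(n); q=(abs(p.astype(int)-z['p']).max(2)>60).astype(np.uint8)
    k,_,st,ce=cv2.connectedComponentsWithStats(q); print(n,[(s[4],c.round().tolist()) for s,c in zip(st[1:],ce[1:]) if s[4]>25])
E
```

```text
tcp [ 0.59   -0.1567  0.0931] yaw_y 162.67 zaxis [ 0.002 -0.001 -1.   ] j [-0.391  0.451 -0.098  1.02   0.    -1.659] t 10.43
shift [-0.0002  0.     -0.0009] turn 88.67
[ 5.1 -0.3 -0.8] [-0.23 -1.02  0.06] 43.15163433551788 0.013359831333030413
tray 18524 [ 588.  -155.7] [100.5 122.4] 74.3 mean [ 560.7 -165.7   45.7]
arm 8435 [ 609.2 -162.1] [50.6 80.1] 74.3 mean [ 626.1 -170.1   77.4]
bartop 5279 [ 589.5 -157.3] [36.8 37.6] 27.2 mean [ 588.8 -160.   121.4]
disc 1573 [ 587.4 -166. ] [22.6 41.2] 73.5 mean [ 586.9 -165.6   85.2]
whitetop 2602 [ 589.5 -157.3] [36.8 37.6] 27.2 mean [ 586.2 -168.4  121.4]
scene [(np.int32(143), [159.0, 10.0]), (np.int32(1026), [202.0, 30.0]), (np.int32(695), [558.0, 12.0]), (np.int32(121), [630.0, 4.0]), (np.int32(33), [462.0, 15.0]), (np.int32(390), [630.0, 27.0]), (np.int32(918), [618.0, 46.0]), (np.int32(1293), [524.0, 61.0]), (np.int32(621), [183.0, 63.0]), (np.int32(5249), [210.0, 140.0]), (np.int32(796), [447.0, 105.0]), (np.int32(1682), [603.0, 105.0]), (np.int32(53), [560.0, 92.0]), (np.int32(99), [631.0, 94.0]), (np.int32(1755), [542.0, 158.0]), 
[... 219 characters left out ...]
7), [305.0, 2.0]), (np.int32(310), [281.0, 21.0]), (np.int32(2040), [158.0, 55.0]), (np.int32(465), [229.0, 47.0]), (np.int32(265), [257.0, 35.0]), (np.int32(2440), [23.0, 87.0]), (np.int32(1097), [313.0, 56.0]), (np.int32(30), [423.0, 49.0]), (np.int32(802), [447.0, 79.0]), (np.int32(90), [389.0, 77.0]), (np.int32(9596), [420.0, 199.0]), (np.int32(1913), [455.0, 113.0]), (np.int32(5111), [152.0, 133.0]), (np.int32(4520), [207.0, 184.0]), (np.int32(28), [111.0, 141.0]), (np.int32(1143), [28.0, 178.0]), (np.int32(27), [398.0, 195.0]), (np.int32(552), [40.0, 239.0]), (np.int32(119), [50.0, 266.0]), (np.int32(39), [166.0, 286.0]), (np.int32(487), [172.0, 297.0]), (np.int32(90), [152.0, 302.0])]
```

View pics/f.png

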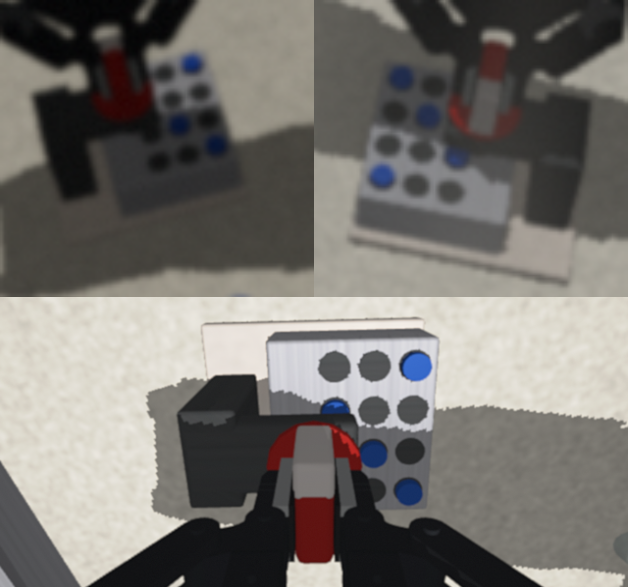

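The picture shows the white end at the clamp's -y side, square between the pads. The tool stands at 162.7° against an ideal 164°, with a 43 N grip and the grasp point about 3 mm from red_grip. The path stayed clear of everything else, so I hand in.

```bash
python3 -c "from workcell import hand_in; print(hand_in())"
```

```text
the job is handed in; nothing more can be done
None
```

The red thumbscrew was tightened to its seat, backed off about a quarter turn (within about 5° by the tool angle), and is still gripped at 43 N. The arm's path stayed clear of the blue screw and the loose items. The job was handed in at about 10.6 s, with no verdict returned.

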